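Set the bearing clearance of a modelling turntable

TASK

Lock the grey turntable: take the red-handled pin out of the wooden block and push it fully home through the hole in the platter's tab into the base, and let go of it. Then run the knurled brass bearing nut down clockwise until it bottoms out, back it off a quarter turn for running clearance, and finish still gripping the nut there, so that it cannot creep while a workmate nips up its lock screw. Leave the pin in, and leave everything else on the bench where it stands.

Things in the scene. Friction and masses are not known exactly. Their poses are not given: they have to be found in the camera images.
- lock_pin: steel lock pin, loose, standing upright in a hole of the wooden block. Origin at the centre of its tip (lower end), z up along the pin. Shank 10 mm diameter, 36 mm long, its lowest 6 mm tapered to 5 mm; then a steel collar 20 mm diameter, 4 mm thick (36 to 40 mm above the tip) that rests on the block or on the tab when home; then the red grip 17 mm diameter from 40 to 68 mm above the tip. 60 g.
- pin_block: fixed drilled hardwood block, 50 x 104 x 46 mm (x, y, z), origin at the centre of its underside. The pin stands in a 12 mm hole at y = -26 mm; a small hex key stands in it at y = +36 mm, rising 25 mm above the block, its short arm pointing to +x.
- turntable: fixed base of the turntable, grey, 160 mm diameter, origin at the centre of its underside on the axis of rotation. Its +x axis points to the index lug (34 x 34 mm, 33 mm high, centred 93 mm from the axis). Above it the aluminium platter, 160 mm diameter, its top 46 mm above the bench, carries a tab 34 x 34 mm, 10 mm thick, directly over the lug.
- lug_hole (a point): centre of the mouth of the 12 mm blind hole in the base's lug, 33 mm above the bench, 27 mm deep. The 12 mm hole in the platter's tab (10 mm thick, top 13 mm above this point, 2 mm chamfer) stands straight above it at the start; with the pin fully home the collar rests on the tab and the tip is 23 mm below this point.
- platter (a joint): angle of the platter in rad, 0 at the start, positive counterclockwise seen from above. The platter turns freely (0.15 N m) and would follow the nut, which is stiffer, unless the pin locks it.
- bearing_nut (a joint): angle of the nut relative to the platter in rad: 0 = bottomed out (hard stop), growing as it is unscrewed counterclockwise seen from above; starts between 1.7 and 3.0. Right-hand thread, 3 mm rise a turn; about 0.35 N m turns it. It is already on the stud's thread and cannot come off.
- nut_top (a point): centre of the top face of the brass nut, on the axis: 40 mm diameter, knurled, 30 mm high; bottomed out the top face is 84 mm above the bench, the nut's underside 8 mm above the platter (washers of 52 mm diameter between). A 19 mm stud stands 8 mm above the top face. Turns with the nut; x points to its white mark.
- cup_pink: bystander: clear cup with pink resin, 66 mm diameter, 80 mm high, at the back; fixed to the bench, keep clear of it
- funnel: bystander: white funnel standing on its rim, 74 mm diameter, 66 mm high, at the back; fixed to the bench, keep clear of it
- bottle_blue: bystander: blue bottle, 68 mm wide, 165 mm high, at the right
- bottle_white: bystander: white bottle, 55 mm diameter, 130 mm high, at the right
- masking_tape: bystander: roll of masking tape lying flat, 104 mm diameter, 25 mm high, at the left
- mould_half: bystander: blue silicone mould half, 60 x 85 x 24 mm, at the right
- cast_part: bystander: red cast knob, 55 mm diameter, 44 mm high, at the left; fixed to the bench, keep clear of it
- lid_white: bystander: round white tub lid lying flat, 112 mm diameter, 12 mm high, at the back; fixed to the bench, keep clear of it

How it is judged (in metres and radians):
On the way, in this order (a step that is already met when the one before it is completed fails the run):
1. the pin is fully home in the base's lug (tip at least 20 mm into it, upright) and let go (z of lock_pin in the frame of lug_hole below -0.02 m and horizontal distance between lock_pin and lug_hole below 0.004 m and angle between lock_pin's own z axis and vertical below 0.12 rad and contact force between the fingers and lock_pin below 0.1 N), for 0.2 s.
2. the nut is bottomed out (within 0.1 rad of its stop) with the pin in (value of joint bearing_nut below 0.1 rad and z of lock_pin in the frame of lug_hole below -0.018 m), for 0.1 s.
At the end, for the whole second after the job is handed in: The nut stands a quarter turn (1.57 rad, give or take 0.35) above its stop and at rest, the fingers still grip it (over 3 N), the pin is still home in the lug (tip at least 18 mm in, within 4 mm of the hole's axis), untouched by the fingers, and the platter is within 0.12 rad of its start (value of joint bearing_nut between 1.22 and 1.92 rad and velocity of joint bearing_nut between -0.1 and 0.1 rad/s and contact force between the fingers and bearing_nut above 3 N and z of lock_pin in the frame of lug_hole below -0.018 m and horizontal distance between lock_pin and lug_hole below 0.004 m and contact force between the fingers and lock_pin below 0.1 N and value of joint platter between -0.12 and 0.12 rad); the arm keeps its last pose, push and grip.
It fails at once if a bottle, the tape or the mould half is shifted by more than 30 mm (distance of any of bottle_blue, bottle_white, masking_tape, mould_half from where it was at the start of the episode above 0.03 m).
It also fails if it takes over 72 s, if anything falls off the work surface, if the arm or the gripper's body presses on something with over 40 N, if the wrist force passes 120 N, or if a joint passes its speed limit or range.

ROBOT

A 7-joint arm with a two-finger parallel gripper is mounted at the origin on a cart in front of the work surface, level with it; the furniture and walls round the work are solid. World frame = base frame: x ahead of the robot, y to its left, z up, the work surface at z = 0. Lengths are in mm, angles in rad, forces in N, time in s.
With the tool pointing down it reaches from about 425 to 950 mm from the base axis. Payload 4.7 kg.
Tool frame: the origin (TCP) lies midway between the tips of the shut fingers; the grasp point (between the pads) lies 19 mm behind it; x points along the fingers, y is the direction in which the jaws open and shut, and the axes are right-handed (so a half turn about x gives the same grasp; the last joint's range is limited). The gripper opens to 85 mm and grips with 20 to 120 N. Pads are 22 mm wide; open, the fingers measure 114 mm over their backs; the gripper's body (76 mm by 85 mm) begins 54 mm behind the grasp point. The pads swing forward as they close: fully open they stand 13 mm farther back than shut.
Start: joints at [1.212, 0.469, -0.049, 1.532, 0.024, 1.141, -0.082], TCP at [218.65, -638.626, 204.035] pointing down, gripper open.
Joint ranges: [-2.59, 2.59], [-0.33, 1.99], [-1.39, 1.29], [0.1, 2.45], [-1.04, 4.18], [0.21, 1.99], [-2.66, 2.66]. Speed limits (rad/s): [2.57, 2.57, 3.14, 3.14, 3.14, 3.14, 3.14].

INTERFACE

Orientations are given as a unit quaternion [x, y, z, w].
In Python, from bench import status, cams, env gives the robot as it stands.
- The arm moves only by the tool carry_out, never from a script. Its argument "moves" is text: rows parted by semicolons, each of 7 numbers parted by spaces: the turn, a rotation vector about the tool's x, y, z as a fraction of full scale, then the shift along the tool's x, y, z as a fraction of full scale, then the closure, from -1 (fully open) to 1 (shut). In form: wx wy wz dx dy dz hand; .... A call has 1 to 12 rows; each row is the pose to reach, as a shift and turn from the pose commanded when the call began, along the tool's axes at that moment, turning the shorter way round; what a row does not reach only later rows make up. Full scale, the value 1, is 300 mm for a shift and 360 degrees for a turn. A row lasts 1/10 s, in which the tool goes at most 50 mm and 8.59 degrees, less where a joint would pass 70% of its speed; a pose out of reach is approached as far as the arm can. A call with a number of a shift or a turn outside -1 to 1 is refused whole. A call with a gripper value outside its range is refused whole. The fingers move at their own pace and stop on an object; "squeeze" is the grip in N (left out, the last holds). Time passes only in rows, so rows that repeat a pose let the fingers close. It gives the time, the measured TCP pose, the force and the opening at its end, in the units of the state.
- status.get_obs(): the state, without advancing time (a new reading comes with each control period).
- cams.get_image(name): name is "scene" or "top" or "wrist"; returns the picture (420x560x3 uint8, red, green, blue); there is no depth.
- cams.camera_info(name): a dict with "K" (3x3 intrinsics, pixels), "R" (3x3) and "t" (3): a world point X has camera coordinates R X + t. Camera axes: x right, y down, z forward; pixel columns grow to the right and rows downward; lengths in mm; the calibration is good to about 2 mm. The wrist camera is an equidistant fisheye: a pixel r from the principal point sees the ray r / f radians off the axis. A picture is of the moment at which its call begins: read the wrist's pose just before it. camera_info takes no time and is no camera call; for the wrist camera it gives the pose at the moment of the call.
- env.hand_in(): hands the job in, once; it reports no verdict.
The state is a dict: "time": time; "joint_pos": joint angles; "joint_velocities": joint speeds; "joint_torque": joint torques, N m; "ee_pos": TCP position; "eef_rot": TCP orientation; "ft_force": force on the tool from outside, world axes, zero at the start; "ft_torque": the same for the moment, N m; "finger_gap": finger opening in mm.
Only numpy, scipy, OpenCV 4.12 (cv2) and the standard library are available. Lean on these libraries where they do the work, as an engineer would, in place of code of your own. Each camera call takes 0.05 s, during which the arm holds its last target. There are 200 camera calls.

## Working session

There is one attempt and no reset: what is moved stays moved. The work goes in short steps, Python scripts to look and compute and a tool call to move; the robot and the scene stay as the last step left them, time stands still between calls to the robot, and variables do not carry over. Pictures are saved under pics/ and viewed, about 8 in all and at most 12, crops included, and the job is handed in when it is done.

Besides the shell and the picture viewer there is one more tool, called by a JSON object that holds its "method" and its "body". carry_out: Moves the arm, as the interface text tells. Shift numbers are shares of 300 mm and turn numbers shares of 360 degrees, none past 1 either way. Its arguments: {"type":"object","properties":{"moves":{"type":"string"},"squeeze":{"type":"number"}},"required":["moves"]}

```bash
ls; mkdir -p pics; python3 - <<'E'
from bench import status,cams
import cv2
print(status.get_obs())
for n in("scene","top"):
    im=cams.get_image(n); cv2.imwrite(f"pics/{n}0.png",im[:,:,::-1]); i=cams.camera_info(n); print(n,i)
E
```

```text
pics
{'time': 0.0, 'joint_pos': array([ 1.21205021,  0.46946384, -0.0485921 ,  1.53366184,  0.02409156,
        1.14099088, -0.08231327]), 'joint_velocities': array([ 1.60378797e-03, -7.28862843e-04,  2.12946177e-04, -4.97941467e-05,
        3.17878919e-03,  2.28579390e-03,  4.40490116e-04]), 'joint_torque': array([-1.55136395e-04, -5.10303640e+01, -4.65926633e-02, -2.37709236e+01,
        1.07078691e-02,  7.55243615e-03,  4.78953922e-06]), 'ee_pos': array([ 218.43994599, -638.02229994,  202.95993223]), 'eef_rot': array([-0.69737644, -0.11676633,  0.69764564, -0.11542218]), 'ft_force': array([-0.02317674,  0.72135297,  0.67462981]), 'ft_torque': array([-0.00537357,  0.00287187, -0.02928674]), 'finger_gap': 85.53738458726428}
scene {'K': array([[528.03463792,   0.        , 283.96963155],
       [  0.        , 528.03463792, 216.15039717],
       [  0.        ,   0.        ,   1.        ]]), 'R': array([[ 0.60173711, -0.79864445, -0.00891577],
       [-0.32524027, -0.23482564, -0.91601075],
       [ 0.72947325,  0.55409743, -0.40105463]]), 't': array([-329.34352423,  221.33765524, 1335.65639352])}
top {'K': array([[412.25163508,   0.        , 279.14426603],
       [  0.        , 412.25163508, 209.43224265],
       [  0.        ,   0.        ,   1.        ]]), 'R': array([[-0.02511754, -0.99967407,  0.00456842],
       [-0.98816601,  0.02413615, -0.15147733],
       [ 0.1513177 , -0.00831909, -0.98845017]]), 't': array([ -22.1418608 ,  520.30385841, 1093.1655871 ])}
```

```bash
python3 - <<'E'
import cv2,numpy as np
a=cv2.imread("pics/scene0.png");b=cv2.imread("pics/top0.png")
cv2.imwrite("pics/top_big.png",cv2.resize(b,(800,600),interpolation=cv2.INTER_CUBIC))
cv2.imwrite("pics/sc_big.png",cv2.resize(a,(800,600),interpolation=cv2.INTER_CUBIC))
E
```

```text
(no output)
```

View pics/top_big.png

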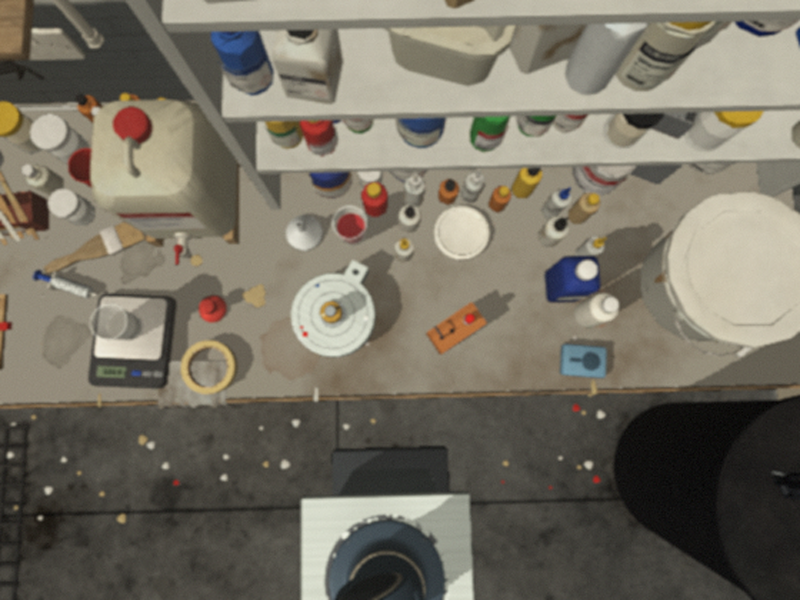

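View pics/sc_big.png

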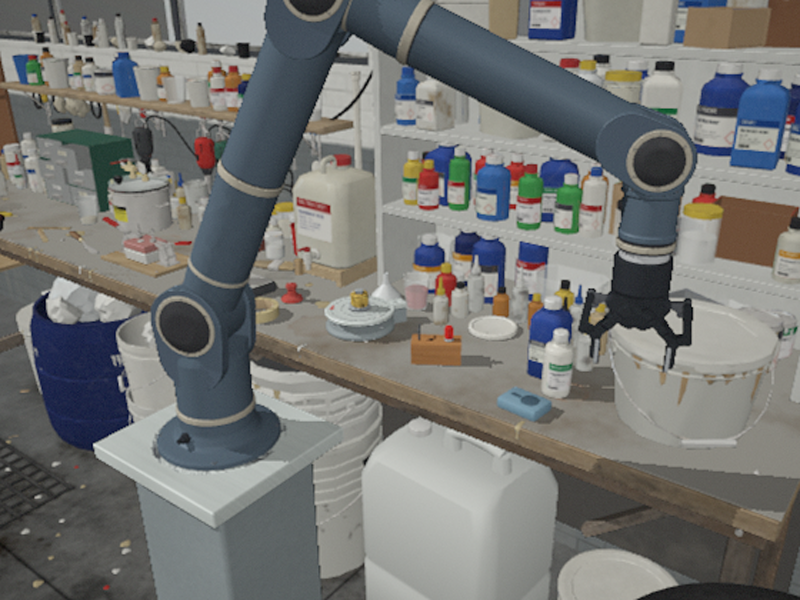

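The top view shows the turntable near (332,313) with its tab at (355,270), and the block at (457,328) with the pin near (469,318), all in 800x600 px. I'll enlarge these areas.

```bash
python3 - <<'E'
import cv2,numpy as np
a=cv2.imread("pics/scene0.png");b=cv2.imread("pics/top0.png")
A=cv2.resize(b[178:254,198:348],None,fx=5.3,fy=5.3,interpolation=cv2.INTER_CUBIC)[:, :795]
B=cv2.resize(a[200:258,220:345],None,fx=3.4,fy=3.4,interpolation=cv2.INTER_CUBIC)
B=cv2.copyMakeBorder(B,0,0,0,A.shape[1]-B.shape[1],cv2.BORDER_CONSTANT)
cv2.imwrite("pics/crop.png",np.vstack([A,B]));print(A.shape,B.shape)
E
```

```text
(403, 795, 3) (197, 795, 3)
```

View pics/crop.png

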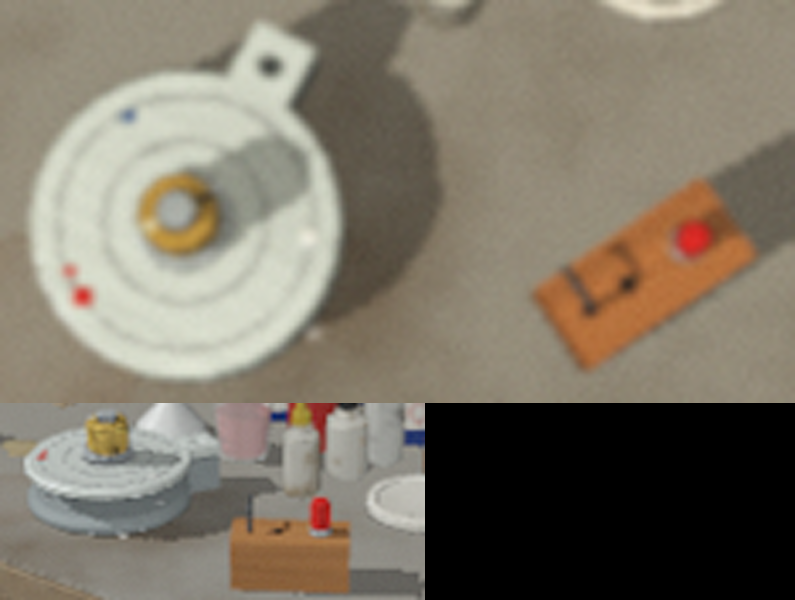

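```bash
cat > h.py <<'E'
import numpy as np
from bench import status,cams,env
from scipy.spatial.transform import Rotation as Rn
def ray(n,uv,z):
    i=cams.camera_info(n);R,t=i["R"],i["t"];c=-R.T@t
    d=R.T@np.linalg.inv(i["K"])@[uv[0],uv[1],1]
    return c+d*(z-c[2])/d[2]
def proj(n,X):
    i=cams.camera_info(n);p=i["K"]@(i["R"]@X+i["t"]);return p[:2]/p[2]
E
python3 - <<'E'
from h import *
T=lambda u,v,z:ray("top",((u+.5)/5.3-.5+198,(v+.5)/5.3-.5+178),z)
S=lambda u,v,z:ray("scene",((u+.5)/3.4-.5+220,(v-403+.5)/3.4-.5+200),z)
np.set_printoptions(precision=1,suppress=True)
print("hole",T(270,66,46)); c=T(186.5,225,46);print("platter",c,"r",np.linalg.norm(T(343,225,46)-c))
print("nut",T(177,213,85),"stud",T(177,208,93), "dist",np.linalg.norm((T(270,66,46)-c)[:2]))
print("pin top",T(693,238,78),"scene",S(320,499,78),"collar",S(320,531,50))
cs=np.array([T(*p,46) for p in((704,178),(758,250),(590,372),(533,292))]);print(cs,cs.mean(0),np.linalg.norm(np.roll(cs,-1,0)-cs,axis=1))
print("nut scene",S(107,417,85),"stud sc",S(108,412,93),"plat sc",S(106,463,46))
o=status.get_obs();print(Rn.from_quat(o["eef_rot"]).as_matrix())
E
```

```text
hole [574.6  47.9  46. ]
platter [492.5  91.8  46. ] r 80.31226830998584
nut [493.6  92.4  85. ] stud [495.   91.5  93. ] dist 93.15912694506822
pin top [ 475.6 -163.8   78. ] scene [ 474.3 -166.    78. ] collar [ 469.6 -169.6   50. ]
[[ 510.4 -174.9   46. ]
 [ 472.4 -201.    46. ]
 [ 412.1 -112.6   46. ]
 [ 453.6  -84.9   46. ]] [ 462.1 -143.3   46. ] [ 46.1 107.   49.9 106.4]
nut scene [496.6  94.6  85. ] stud sc [492.  89.  93.] plat sc [479.6  83.1  46. ]
[[-0.   0.3 -0.9]
 [ 0.  -0.9 -0.3]
 [-1.  -0.   0. ]]
```

```bash
cat >> h.py <<'E'
def row(pos,yaw,cmd=None,n=1):
    """row numbers from the measured pose to pos, jaw axis (tool y) heading yaw deg, tool x down"""
    o=status.get_obs();R0=Rn.from_quat(o["eef_rot"]);p0=o["ee_pos"] if cmd is None else np.array(cmd)
    y=np.array([np.cos(np.radians(yaw)),np.sin(np.radians(yaw)),0]);x=np.array([0,0,-1.])
    R1=Rn.from_matrix(np.c_[x,y,np.cross(x,y)])
    w=(R0.inv()*R1).as_rotvec()/(2*np.pi); d=R0.inv().apply(np.array(pos)-p0)/300
    print(np.round(np.r_[w,d],4),"rows",max(np.linalg.norm(d)*6,np.linalg.norm(w)*360/8.59))
E
python3 - <<'E'
from h import *
T=lambda u,v,z:ray("top",(u/1.4286,v/1.4286),z).round()
print("cup",T(350,218,80),"funnel",T(303,225,66),"blueb",T(585,268,165),"white",T(604,303,130),"bott",T(404,243,60))
o=status.get_obs();y=Rn.from_quat(o["eef_rot"]).as_matrix()[:,1];print("yaw",np.degrees(np.arctan2(y[1],y[0])))
row([350,-400,330],-110)
E
```

```text
cup [671.  54.  80.] funnel [664. 145.  66.] blueb [ 547. -356.  165.] white [ 490. -397.  130.] bott [625. -48.  60.]
yaw -71.10412952595618
[ 1.080e-01  1.000e-04  3.000e-04 -4.221e-01 -6.095e-01 -6.719e-01] rows 6.003552311185139
```

{"method": "carry_out", "body": {"moves": "0 0 0 -0.42 0 0 -1; 0 0 0 -0.42 0 0 -1; 0 0 0 -0.42 0 0 -1; 0.108 0 0 -0.42 -0.61 -0.67 -1; 0.108 0 0 -0.42 -0.61 -0.67 -1; 0.108 0 0 -0.42 -0.61 -0.67 -1; 0.108 0 0 -0.42 -0.61 -0.67 -1; 0.108 0 0 -0.42 -0.61 -0.67 -1; 0.108 0 0 -0.42 -0.61 -0.67 -1; 0.108 0 0 -0.42 -0.61 -0.67 -1; 0.108 0 0 -0.42 -0.61 -0.67 -1; 0.108 0 0 -0.42 -0.61 -0.67 -1", "squeeze": 40}}

```text
time: 1.3
ee_pos: [348.4, -401.7, 329.7]
eef_rot: [-0.696, 0.124, 0.696, 0.123]
ft_force: [-0.4, 0.0, -0.5]
finger_gap: 85.4
```

```bash
python3 - <<'E'
from h import *
print(status.get_obs()["ee_pos"],status.get_obs()["joint_pos"].round(2))
row([476,-165,150],-146)
E
```

```text
[ 348.38864773 -401.72167313  329.74322969] [ 0.84  0.15 -0.07  1.69  0.01  1.31 -1.16]
[ 9.960e-02  1.000e-04 -1.000e-04  5.986e-01 -8.875e-01 -1.282e-01] rows 6.469294749158438
```

{"method": "carry_out", "body": {"moves": "0.1 0 0 0.2 -0.887 -0.128 -0.5; 0.1 0 0 0.2 -0.887 -0.128 -0.5; 0.1 0 0 0.2 -0.887 -0.128 -0.5; 0.1 0 0 0.2 -0.887 -0.128 -0.5; 0.1 0 0 0.2 -0.887 -0.128 -0.5; 0.1 0 0 0.6 -0.887 -0.128 -0.3; 0.1 0 0 0.6 -0.887 -0.128 -0.3; 0.1 0 0 0.6 -0.887 -0.128 -0.3; 0.1 0 0 0.6 -0.887 -0.128 -0.3; 0.1 0 0 0.6 -0.887 -0.128 -0.3; 0.1 0 0 0.6 -0.887 -0.128 -0.3; 0.1 0 0 0.6 -0.887 -0.128 -0.3"}}

```text
time: 2.5
ee_pos: [477.7, -165.1, 152.2]
eef_rot: [0.626, -0.332, -0.622, -0.333]
ft_force: [0.7, -0.3, 0.1]
finger_gap: 55.5
```

```bash
python3 - <<'E'
from h import *
import cv2
i=cams.camera_info("wrist");o=status.get_obs()
im=cams.get_image("wrist");cv2.imwrite("pics/w1.png",cv2.resize(im[:,:,::-1],(800,600),interpolation=cv2.INTER_CUBIC))
print(i,o["ee_pos"],o["finger_gap"],o["joint_pos"].round(2))
row([476,-165,54],-146)
def fproj(X):
    c=i["R"]@X+i["t"];r=np.hypot(c[0],c[1]);th=np.arctan2(r,c[2]);K=i["K"];return np.array([K[0,0]*th*c[0]/r+K[0,2],K[1,1]*th*c[1]/r+K[1,2]])*1.4286
print(fproj(np.array([476,-165,78.])))
E
```

```text
{'K': array([[325.1922621 ,   0.        , 286.17546449],
       [  0.        , 325.1922621 , 204.37435663],
       [  0.        ,   0.        ,   1.        ]]), 'R': array([[-0.83022315, -0.55742604, -0.00239479],
       [-0.53887753,  0.80148325,  0.25929828],
       [-0.14262023,  0.21656593, -0.96579432]]), 't': array([305.09048063, 370.22366825, 432.74726519])} [ 477.73086202 -165.13621049  152.15444994] 55.47865072077817 [ 0.45  0.26 -0.24  1.98  0.08  0.91 -2.38]
[-3.000e-04 -5.000e-04  3.000e-04  3.264e-01  5.200e-03  3.500e-03] rows 1.9588651056122675
[411.92877299 295.07819324]
```

View pics/w1.png

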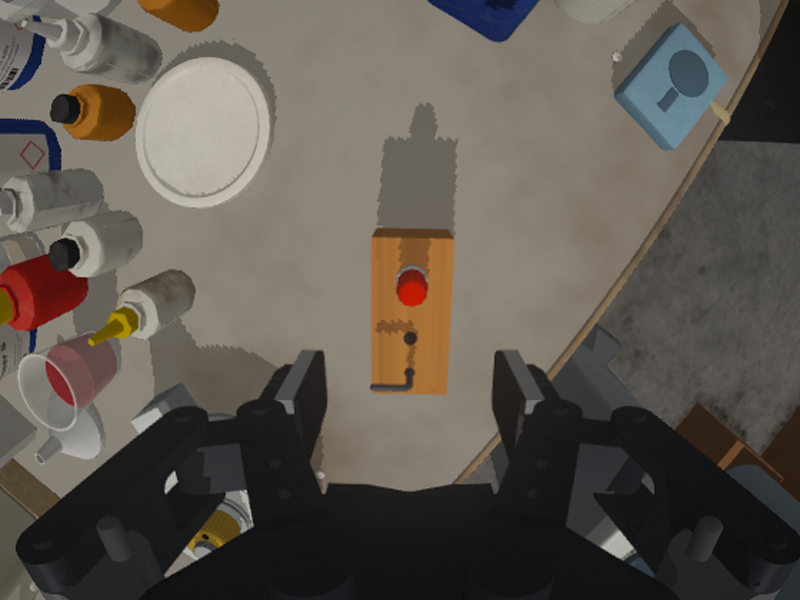

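The wrist view shows the pin's red top at (412,291), against a predicted (412,295). The block's sides run vertically, so the jaws are square to it, and I'll descend and grip.

{"method": "carry_out", "body": {"moves": "0 0 0 0.2 0.003 0 -0.3; 0 0 0 0.325 0.003 0 -0.3; 0 0 0 0.325 0.003 0 -0.3; 0 0 0 0.325 0.003 0 1; 0 0 0 0.325 0.003 0 1; 0 0 0 0.325 0.003 0 1; 0 0 0 0.325 0.003 0 1; 0 0 0 0.325 0.003 0 1; 0 0 0 0.325 0.003 0 1; 0 0 0 0.325 0.003 0 1", "squeeze": 40}}

```text
time: 3.55
ee_pos: [475.9, -164.0, 52.7]
eef_rot: [0.625, -0.332, -0.624, -0.332]
ft_force: [0.6, 0.6, -0.8]
finger_gap: 0.1
```

```bash
python3 - <<'E'
from h import *
import cv2
im=cams.get_image("wrist")[:,:,::-1];s=cams.get_image("scene")[:,:,::-1]
cv2.imwrite("pics/w2.png",np.hstack([cv2.resize(im,(440,330)),cv2.resize(s[180:280,220:328],(356,330),interpolation=cv2.INTER_CUBIC)]))
E
```

```text
(no output)
```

View pics/w2.png

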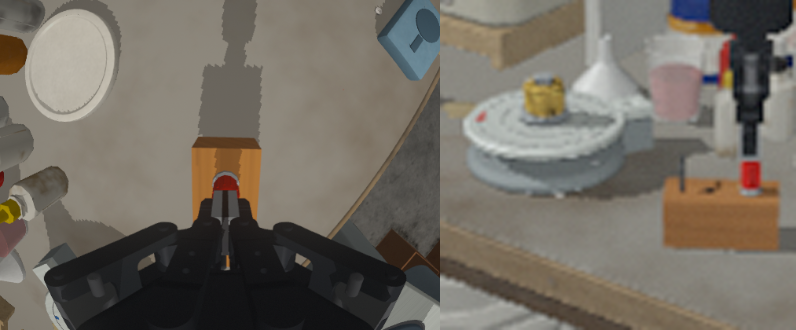

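```bash
python3 - <<'E'
from h import *
i=cams.camera_info("wrist")
def fproj(X):
    c=i["R"]@X+i["t"];r=np.hypot(c[0],c[1]);th=np.arctan2(r,c[2]);K=i["K"];return np.array([K[0,0]*th*c[0]/r+K[0,2],K[1,1]*th*c[1]/r+K[1,2]])*440/560
e=status.get_obs()["ee_pos"];print(e, -i["R"].T@i["t"])
for X in (e,e+[0,0,20],e+[0,0,40],np.array([476,-165,78.]),np.array([476,-165,50.])):
    p=proj("scene",X);print(X.round(),"wrist",fproj(X).round(),"scene",440+(p[0]-220)*3.3,(p[1]-180)*3.3)
E
```

```text
[ 475.8051697  -163.93977144   52.520884  ] [ 513.39373459 -219.37436614  222.78132725]
[ 476. -164.   53.] wrist [225. 188.] scene 748.0819259124557 182.49709686958397
[ 476. -164.   73.] wrist [225. 200.] scene 748.380863399454 162.39478479931603
[ 476. -164.   93.] wrist [225. 214.] scene 748.6828852790786 142.08506005644324
[ 476. -165.   78.] wrist [226. 202.] scene 749.5677296177516 157.06959399038334
[ 476. -165.   50.] wrist [226. 186.] scene 749.1408862499777 185.24075473436866
```

```bash
python3 - <<'E'
from h import *
import cv2
print(status.get_obs()["finger_gap"])
im=cams.get_image("wrist")[:,:,::-1];s=cams.get_image("scene")[:,:,::-1]
cv2.imwrite("pics/w3.png",np.hstack([cv2.resize(im[190:360,216:356],(445,540),interpolation=cv2.INTER_CUBIC),cv2.resize(s[180:250,290:336],(355,540),interpolation=cv2.INTER_CUBIC)]))
E
```

```text
0.2605782396527235
```

View pics/w3.png

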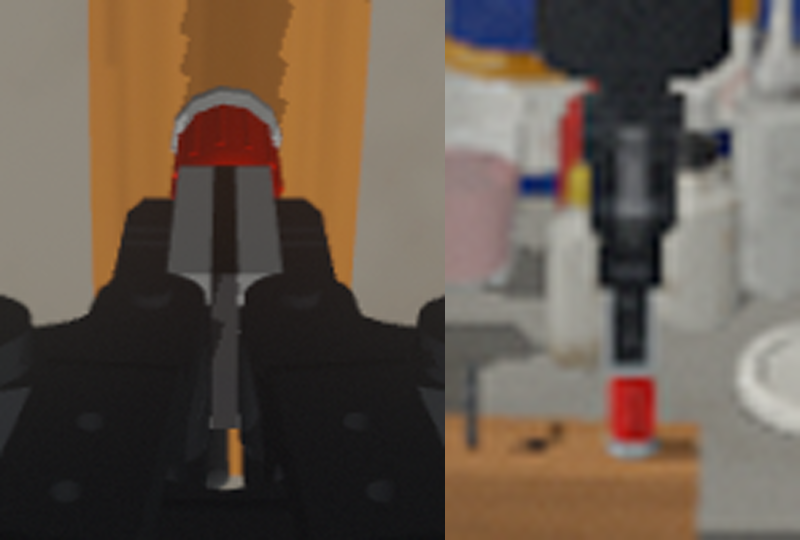

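```bash
python3 - <<'E'
from h import *
i=cams.camera_info("wrist")
def fproj(X,dz):
    c=i["R"]@(np.array(X)-[0,0,dz])+i["t"];r=np.hypot(c[0],c[1]);th=np.arctan2(r,c[2]);K=i["K"];return np.array([K[0,0]*th*c[0]/r+K[0,2],K[1,1]*th*c[1]/r+K[1,2]])
l=np.array([-.56,.83,0]);s=np.array([.83,.56,0]);c0=np.array([462,-143.3,46])
for dz in(0,25):
  for k in (-52,-20,0):
    a=fproj(c0+l*k+s*25,dz);b=fproj(c0+l*k-s*25,dz);print(dz,k,a.round(1),b.round(1),"crop",((a-[216,190])*3.178).round(),((b-[216,190])*3.178).round())
E
```

```text
0 -52 [241.6 189.9] [330.9 189.9] crop [81. -0.] [365.  -0.]
0 -20 [243.7 243.1] [328.8 243.1] crop [ 88. 169.] [358. 169.]
0 0 [245.3 273.3] [327.2 273.3] crop [ 93. 265.] [353. 265.]
25 -52 [246.8 181.2] [325.7 181.2] crop [ 98. -28.] [349. -28.]
25 -20 [248.4 228.9] [324.1 228.9] crop [103. 124.] [344. 124.]
25 0 [249.5 256.5] [323.  256.5] crop [107. 211.] [340. 211.]
```

The shut fingers stand directly above the pin. Their tips are near z 78, about 25 mm short of the reported TCP (52.5), while the camera pose checks out against the block's width. I'll open and go down in small steps, watching the force.

{"method": "carry_out", "body": {"moves": "0 0 0 0 0 0 -0.1; 0 0 0 0 0 0 -0.1; 0 0 0 0 0 0 -0.1; 0 0 0 0.02 0 0 -0.1; 0 0 0 0.04 0 0 -0.1; 0 0 0 0.04 0 0 -0.1"}}

```text
time: 4.35
ee_pos: [474.9, -163.7, 39.4]
eef_rot: [-0.624, 0.332, 0.625, 0.332]
ft_force: [0.8, 0.2, 0.8]
finger_gap: 47.0
```

```bash
python3 - <<'E'
from h import *
import cv2
o=status.get_obs();print(o["finger_gap"],o["ee_pos"],o["ft_force"])
s=cams.get_image("scene")[:,:,::-1];im=cams.get_image("wrist")[:,:,::-1]
cv2.imwrite("pics/w4.png",np.hstack([cv2.resize(im[190:360,216:356],(445,540),interpolation=cv2.INTER_CUBIC),cv2.resize(s[180:250,290:336],(355,540),interpolation=cv2.INTER_CUBIC)]))
E
```

```text
47.03039215223454 [ 474.9384863  -163.72312521   39.41089646] [0.77126857 0.19718162 0.75212806]
```

View pics/w4.png

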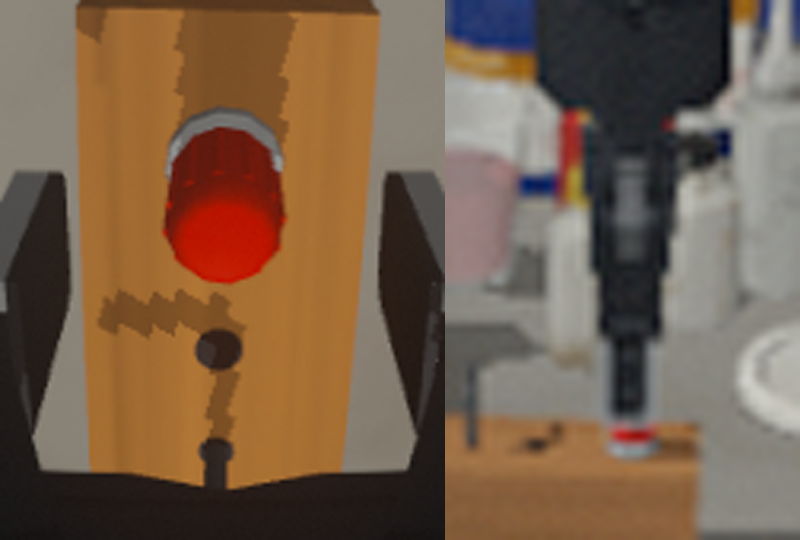

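The pin stands midway between the open pads (224 against edges 65 and 383), and the fingertips are at about z 62–66. I'll go 5 mm lower and close.

{"method": "carry_out", "body": {"moves": "0 0 0 0.016 0 0 -0.1; 0 0 0 0.016 0 0 1; 0 0 0 0.016 0 0 1; 0 0 0 0.016 0 0 1; 0 0 0 0.016 0 0 1; 0 0 0 0.016 0 0 1; 0 0 0 0.016 0 0 1", "squeeze": 40}}

```text
time: 5.15
ee_pos: [475.8, -164.0, 35.8]
eef_rot: [0.624, -0.332, -0.624, -0.332]
ft_force: [-0.7, -1.0, 0.1]
finger_gap: 15.1
```

{"method": "carry_out", "body": {"moves": "0 0 0 -0.1 0 0 1; 0 0 0 -0.2 0 0 1; 0 0 0 -0.22 0 0 1; 0 0 0 -0.22 0 0 1; 0 0 0 -0.22 0 0 1"}}

```text
time: 5.65
ee_pos: [474.9, -163.8, 100.7]
eef_rot: [-0.624, 0.332, 0.625, 0.332]
ft_force: [-0.1, 0.1, -1.1]
finger_gap: 14.5
```

```bash
python3 - <<'E'
from h import *
o=status.get_obs();print(o["finger_gap"],o["ee_pos"],o["ft_force"])
row([574.6,48.5,102],-118)
E
```

```text
14.467983694066389 [ 474.88524475 -163.77720132  100.70573561] [-0.11312526  0.09872384 -1.05295516]
[-7.770e-02  3.000e-04 -1.000e-04 -4.600e-03 -6.713e-01  4.006e-01] rows 4.690685141332557
```

{"method": "carry_out", "body": {"moves": "-0.03 0 0 0 -0.15 0.09 1; -0.06 0 0 0 -0.3 0.18 1; -0.078 0 0 0 -0.45 0.27 1; -0.078 0 0 0 -0.6 0.36 1; -0.078 0 0 0 -0.67 0.4 1; -0.078 0 0 0 -0.67 0.4 1; -0.078 0 0 0 -0.67 0.4 1; -0.078 0 0 0 -0.67 0.4 1"}}

```text
time: 6.45
ee_pos: [574.1, 46.1, 100.3]
eef_rot: [-0.685, 0.172, 0.687, 0.17]
ft_force: [-0.3, -0.1, -1.4]
finger_gap: 15.3
```

```bash
python3 - <<'E'
from h import *
import cv2
o=status.get_obs();print(o["finger_gap"],o["ee_pos"],o["ft_force"],o["joint_pos"].round(2))
e=o["ee_pos"]
i=cams.camera_info("wrist")
def fproj(X):
    c=i["R"]@np.array(X)+i["t"];r=np.hypot(c[0],c[1]);th=np.arctan2(r,c[2]);K=i["K"];return np.array([K[0,0]*th*c[0]/r+K[0,2],K[1,1]*th*c[1]/r+K[1,2]])
im=cams.get_image("wrist")[:,:,::-1];s=cams.get_image("scene")[:,:,::-1]
zt=10+e[2]-35.8
X=dict(hole=[574.6,47.9,46],collarbot=[e[0],e[1],zt+36],tip=[e[0],e[1],zt])
sw=proj("scene",np.array(X["tip"])).round().astype(int);print(zt,sw)
for k,v in X.items(): print(k,"wrist crop",((fproj(v)-[216,150])*3.2).round(),"scene crop",((proj("scene",np.array(v))-[sw[0]-25,sw[1]-35])*7.7+[448,0]).round())
cv2.imwrite("pics/w5.png",np.hstack([cv2.resize(im[150:320,216:356],(448,544),interpolation=cv2.INTER_CUBIC),cv2.resize(s[sw[1]-35:sw[1]+35,sw[0]-25:sw[0]+20],(346,544),interpolation=cv2.INTER_CUBIC)]))
E
```

```text
15.279426582663802 [574.10662239  46.08569425 100.33832834] [-0.26598673 -0.09419745 -1.37668536] [ 0.14  0.45 -0.39  1.86  0.22  0.88 -2.41]
74.5383283431236 [278 203]
hole wrist crop [215. 200.] scene crop [635. 327.]
collarbot wrist crop [224. 310.] scene crop [636. 189.]
tip wrist crop [224. 240.] scene crop [637. 267.]
```

View pics/w5.png

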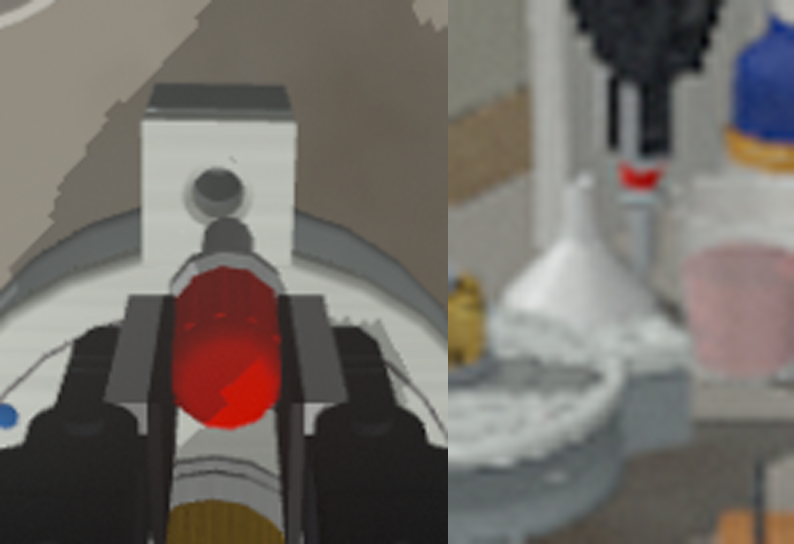

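Wrist crop: the tab's hole is centred at (217,194) and the shank at about x 227.5. The pin sits about 1.5 mm outward and 0.7 mm right of the tool axis, and it is upright. I'll compute the offset from this.

```bash
python3 - <<'E'
from h import *
i=cams.camera_info("wrist");K,R,t=i["K"],i["R"],i["t"]
def fray(u,v,z):
    q=np.array([(u/3.2+216-K[0,2])/K[0,0],(v/3.2+150-K[1,2])/K[1,1]]);th=np.hypot(*q);d=R.T@np.r_[q/th*np.sin(th),np.cos(th)];c=-R.T@t;return c+d*(z-c[2])/d[2]
e=status.get_obs()["ee_pos"];h=fray(217,194,46);p=fray(227.5,231.5,74.5);print("hole",h,"pin",p,"tcp",e)
h=(h+[574.6,47.9,46])/2
row(np.r_[e[:2]+(h-p)[:2],e[2]],-118)
row(np.r_[e[:2]+(h-p)[:2],35.8],-118)
E
```

```text
hole [576.05771463  46.82034982  46.        ] pin [575.52531195  44.57033237  74.5       ] tcp [574.54449768  45.89903749 101.02790585]
[-0.0002  0.0001 -0.0003 -0.     -0.0079  0.005 ] rows 0.055935018795277715
[-2.000e-04  1.000e-04 -3.000e-04  2.174e-01 -8.300e-03  4.800e-03] rows 1.3057567181827257
```

{"method": "carry_out", "body": {"moves": "0 0 0 0.03 -0.0075 0.003 1; 0 0 0 0.07 -0.0075 0.003 1; 0 0 0 0.09 -0.0075 0.003 1; 0 0 0 0.1 -0.0075 0.003 1; 0 0 0 0.11 -0.0075 0.003 1; 0 0 0 0.12 -0.0075 0.003 1; 0 0 0 0.12 -0.0075 0.003 1", "squeeze": 40}}

```text
time: 7.25
ee_pos: [575.1, 49.8, 65.3]
eef_rot: [-0.686, 0.171, 0.687, 0.17]
ft_force: [-1.3, -1.3, -1.0]
finger_gap: 14.8
```

```bash
python3 - <<'E'
from h import *
o=status.get_obs();print(o["finger_gap"],o["ee_pos"],o["ft_force"],o["ft_torque"])
E
```

```text
14.781876675906497 [575.07647421  49.84393789  65.26741944] [-1.33965377 -1.30741515 -0.96461544] [-0.30279283  0.18111939 -0.02158284]
```

{"method": "carry_out", "body": {"moves": "0 0 0 0.015 0 0 1; 0 0 0 0.03 0 0 1; 0 0 0 0.045 0 0 1; 0 0 0 0.06 0 0 1; 0 0 0 0.07 0 0 1; 0 0 0 0.08 0 0 1; 0 0 0 0.08 0 0 1"}}

```text
time: 7.95
ee_pos: [574.9, 49.8, 41.0]
eef_rot: [-0.686, 0.171, 0.687, 0.17]
ft_force: [-1.5, -2.8, -1.6]
finger_gap: 14.9
```

{"method": "carry_out", "body": {"moves": "0 0 0 0.008 0 0 1; 0 0 0 0.014 0 0 1; 0 0 0 0.018 0 0 1; 0 0 0 0.021 0 0 1; 0 0 0 0.021 0 0 1"}}

```text
time: 8.45
ee_pos: [575.3, 49.7, 35.9]
eef_rot: [-0.686, 0.171, 0.686, 0.17]
ft_force: [-3.9, -3.8, 4.8]
finger_gap: 15.0
```

{"method": "carry_out", "body": {"moves": "0 0 0 0.004 0 0 1; 0 0 0 0.006 0 0 1; 0 0 0 0.006 0 0 1"}}

```text
time: 8.75
ee_pos: [575.5, 49.7, 35.7]
eef_rot: [0.686, -0.171, -0.686, -0.17]
ft_force: [-7.8, -4.9, 16.1]
finger_gap: 14.7
```

{"method": "carry_out", "body": {"moves": "0 0 0 0 0 0 0.1; 0 0 0 0 0 0 -0.1; 0 0 0 0 0 0 -0.1; 0 0 0 -0.02 0 0 -0.1; 0 0 0 -0.1 0 0 -0.1; 0 0 0 -0.2 0 0 -0.1; 0 0 0 -0.35 0 0 -0.1; 0 0 0 -0.35 0 0 -0.1; 0 0 0 -0.35 0 0 -0.1"}}

```text
time: 9.65
ee_pos: [576.5, 50.8, 140.0]
eef_rot: [0.687, -0.17, -0.685, -0.171]
ft_force: [0.2, -0.2, -0.7]
finger_gap: 46.9
```

```bash
python3 - <<'E'
from h import *
import cv2
o=status.get_obs();print(o["finger_gap"],o["ee_pos"],o["ft_force"],o["joint_pos"].round(2))
i=cams.camera_info("wrist")
im=cams.get_image("wrist")[:,:,::-1];s=cams.get_image("scene")[:,:,::-1]
cv2.imwrite("pics/w6.png",np.hstack([cv2.resize(im,(440,330)),cv2.resize(s[180:280,220:328],(356,330),interpolation=cv2.INTER_CUBIC)]))
def fproj(X):
    c=i["R"]@np.array(X)+i["t"];r=np.hypot(c[0],c[1]);th=np.arctan2(r,c[2]);K=i["K"];return (np.array([K[0,0]*th*c[0]/r+K[0,2],K[1,1]*th*c[1]/r+K[1,2]])*440/560).round()
print("pin top",fproj([575.5,47.2,78]),"scene",(proj("scene",np.array([575.5,47.2,78]))-[220,180])*3.3+[440,0],"nut top",fproj([493.5,92,85]),fproj([493.5,92,93]))
E
```

```text
46.89234856050805 [576.4808421   50.78574853 139.99508663] [ 0.21148649 -0.24376564 -0.66784436] [ 0.15  0.41 -0.4   1.82  0.19  0.95 -2.39]
pin top [229. 164.] scene [629.76034578  71.14183123] nut top [227. 250.] [227. 255.]
```

View pics/w6.png

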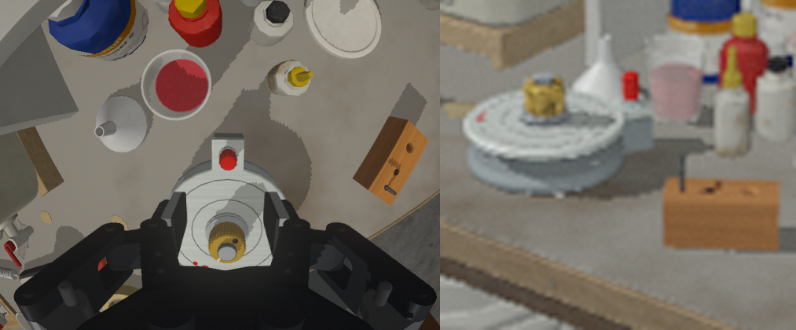

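The pin is home: its top in the scene view is at (630,72), against a predicted (630,71). The stud top at (227,254) matches the axis at (493.5, 92). I'll move over the nut and wind the wrist counterclockwise so it has travel for the run down.

{"method": "carry_out", "body": {"moves": "-0.02 0 0 0 0.009 0.1 -0.5; -0.05 0 0 0 0.009 0.2 -0.5; -0.25 0 0 0 0.009 0.308 -0.5; -0.25 0 0 0 0.009 0.308 -0.5; -0.25 0 0 0 0.009 0.308 -0.5; -0.25 0 0 0 0.009 0.308 -0.5; -0.25 0 0 0 0.009 0.308 -0.5; -0.25 0 0 0 0.009 0.308 -0.5; -0.25 0 0 0 0.009 0.308 -0.5; -0.25 0 0 0 0.009 0.308 -0.5; -0.25 0 0 0 0.009 0.308 -0.5; -0.25 0 0 0 0.009 0.308 -0.5"}}

```text
time: 10.95
ee_pos: [491.7, 91.0, 137.2]
eef_rot: [-0.605, -0.365, 0.607, -0.364]
ft_force: [0.3, 0.1, -0.5]
finger_gap: 63.9
```

{"method": "carry_out", "body": {"moves": "-0.25 0 0 0 0 0 -0.5; -0.25 0 0 0 0 0 -0.5; -0.25 0 0 0 0 0 -0.5; -0.25 0 0 0 0 0 -0.5; -0.25 0 0 0 0 0 -0.5; -0.25 0 0 0 0 0 -0.5; -0.25 0 0 0 0 0 -0.5; -0.25 0 0 0 0 0 -0.5; -0.25 0 0 0 0 0 -0.5; -0.25 0 0 0 0 0 -0.5; -0.25 0 0 0 0 0 -0.5; -0.25 0 0 0 0 0 -0.5"}}

```text
time: 12.15
ee_pos: [492.0, 91.1, 137.6]
eef_rot: [0.171, 0.687, -0.171, 0.685]
ft_force: [0.6, -0.2, -0.1]
finger_gap: 64.1
```

{"method": "carry_out", "body": {"moves": "-0.25 0 0 0 0 0 -0.5; -0.25 0 0 0 0 0 -0.5; -0.25 0 0 0 0 0 -0.5; -0.25 0 0 0 0 0 -0.5; -0.25 0 0 0 0 0 -0.5; -0.25 0 0 0 0 0 -0.5; -0.25 0 0 0 0 0 -0.5; -0.25 0 0 0 0 0 -0.5; -0.25 0 0 0 0 0 -0.5; -0.25 0 0 0 0 0 -0.5; -0.25 0 0 0 0 0 -0.5; -0.25 0 0 0 0 0 -0.5"}}

```text
time: 13.35
ee_pos: [492.3, 91.1, 138.0]
eef_rot: [-0.364, 0.607, 0.364, 0.606]
ft_force: [0.3, 0.0, 0.6]
finger_gap: 64.2
```

```bash
python3 - <<'E'
from h import *
o=status.get_obs();y=Rn.from_quat(o["eef_rot"]).as_matrix()[:,1];yw=np.degrees(np.arctan2(y[1],y[0]));print("yaw",yw)
print(o["finger_gap"],o["ee_pos"],o["ft_force"],o["joint_pos"].round(2))
row([493.5,92,40],yw)
E
```

```text
yaw 151.93921217552304
64.15332793448711 [492.30271265  91.14647463 138.04437034] [0.25555424 0.0037982  0.58833302] [ 0.72  0.65 -1.36  1.96  0.72  1.14  1.71]
[ 0.000e+00 -1.000e-04 -1.000e-04  3.268e-01 -2.500e-03  4.600e-03] rows 1.961107907024195
```

{"method": "carry_out", "body": {"moves": "0 0 0 0.12 -0.0025 0.0046 -0.5; 0 0 0 0.25 -0.0025 0.0046 -0.5; 0 0 0 0.32 -0.0025 0.0046 -0.5; 0 0 0 0.335 -0.0025 0.0046 -0.5; 0 0 0 0.335 -0.0025 0.0046 -0.5"}}

```text
time: 13.85
ee_pos: [493.7, 92.3, 37.9]
eef_rot: [-0.364, 0.606, 0.364, 0.606]
ft_force: [0.3, -0.5, -0.3]
finger_gap: 64.0
```

```bash
python3 - <<'E'
from h import *
import cv2
o=status.get_obs();print(o["finger_gap"],o["ee_pos"],o["ft_force"],o["joint_pos"].round(2))
im=cams.get_image("wrist")[:,:,::-1];s=cams.get_image("scene")[:,:,::-1]
cv2.imwrite("pics/w7.png",np.hstack([cv2.resize(im[150:400,126:446],(440,344)),cv2.resize(s[180:250,220:292],(354,344),interpolation=cv2.INTER_CUBIC)]))
E
```

```text
64.01182846514627 [493.70257072  92.33465938  37.88757405] [ 0.27611346 -0.4690588  -0.30472815] [ 0.6   0.76 -1.2   2.04  0.88  0.99  1.59]
```

View pics/w7.png

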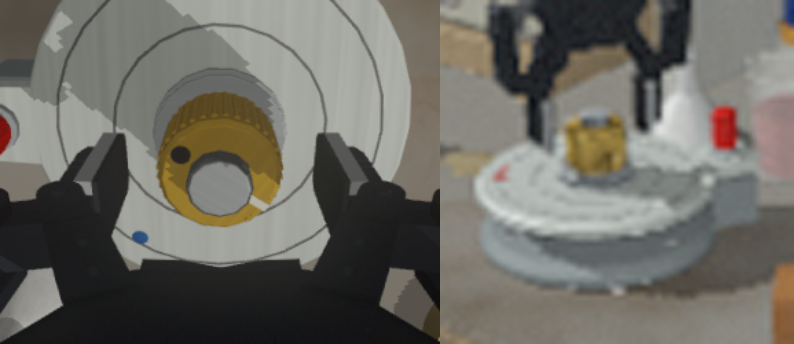

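The nut is centred between the pads (222 against edges 127 and 316), the tips are about halfway down the nut, and the white mark is at (260,203). I'll go 4 mm lower and grip.

{"method": "carry_out", "body": {"moves": "0 0 0 0.013 0 0 -0.5; 0 0 0 0.013 0 0 1; 0 0 0 0.013 0 0 1; 0 0 0 0.013 0 0 1; 0 0 0 0.013 0 0 1; 0 0 0 0.013 0 0 1", "squeeze": 80}}

```text
time: 14.55
ee_pos: [494.1, 92.1, 35.1]
eef_rot: [-0.365, 0.606, 0.364, 0.606]
ft_force: [-1.5, -1.5, 5.1]
finger_gap: 38.0
```

{"method": "carry_out", "body": {"moves": "0.015 0 0 0 0 0 1; 0.03 0 0 0.0001 0 0 1; 0.045 0 0 0.0002 0 0 1; 0.06 0 0 0.0004 0 0 1; 0.08 0 0 0.0006 0 0 1; 0.1 0 0 0.001 0 0 1; 0.1 0 0 0.001 0 0 1"}}

```text
time: 15.25
ee_pos: [494.0, 92.2, 34.8]
eef_rot: [-0.16, 0.689, 0.159, 0.689]
ft_force: [-1.6, -0.9, 7.0]
finger_gap: 37.5
```

```bash
cat > st.py <<'E'
from h import *
o=status.get_obs();y=Rn.from_quat(o["eef_rot"]).as_matrix()[:,1];yw=np.degrees(np.arctan2(y[1],y[0]));print("yaw",yw,"gap",o["finger_gap"],o["ee_pos"].round(1),"F",o["ft_force"].round(1),"T",o["ft_torque"].round(2),o["joint_pos"].round(2))
E
python3 st.py
```

```text
yaw 116.09801838438165 gap 37.522850686150434 [494.   92.2  34.8] F [-1.6 -0.9  7. ] T [-0.12  0.46 -0.13] [ 0.53  0.68 -1.07  2.05  0.78  0.89  1.04]
```

{"method": "carry_out", "body": {"moves": "0.02 0 0 0.0002 0 0 1; 0.04 0 0 0.0004 0 0 1; 0.06 0 0 0.0006 0 0 1; 0.08 0 0 0.0008 0 0 1; 0.1 0 0 0.001 0 0 1; 0.12 0 0 0.0012 0 0 1; 0.13 0 0 0.0013 0 0 1; 0.13 0 0 0.0013 0 0 1"}}

```text
time: 16.05
ee_pos: [494.0, 92.4, 34.4]
eef_rot: [0.126, 0.695, -0.126, 0.696]
ft_force: [-2.9, -0.9, 7.7]
finger_gap: 37.8
```

```bash
python3 st.py
```

```text
yaw 69.43978508815786 gap 37.78799457495804 [494.   92.4  34.4] F [-2.9 -0.9  7.7] T [-0.18  0.55 -0.03] [ 0.41  0.58 -0.88  2.05  0.64  0.8   0.36]
```

{"method": "carry_out", "body": {"moves": "0.01 0 0 0 0 0 1; 0.02 0 0 0.0002 0 0 1; 0.03 0 0 0.0003 0 0 1; 0.04 0 0 0.0004 0 0 1"}}

```text
time: 16.45
ee_pos: [494.1, 92.5, 34.3]
eef_rot: [0.212, 0.674, -0.213, 0.675]
ft_force: [-2.9, -1.5, 9.3]
finger_gap: 37.7
```

```bash
python3 st.py
```

```text
yaw 55.01200096019201 gap 37.65638846040358 [494.1  92.5  34.3] F [-2.9 -1.5  9.3] T [-0.17  0.59  0.34] [ 0.37  0.56 -0.82  2.06  0.59  0.77  0.15]
```

{"method": "carry_out", "body": {"moves": "0.01 0 0 0 0 0 1; 0.02 0 0 0.0002 0 0 1; 0.03 0 0 0.0003 0 0 1; 0.04 0 0 0.0004 0 0 1"}}

```text
time: 16.85
ee_pos: [494.1, 92.5, 34.1]
eef_rot: [0.295, 0.642, -0.295, 0.643]
ft_force: [-2.3, -0.7, 7.5]
finger_gap: 38.0
```

```bash
python3 st.py
```

```text
yaw 40.62020012527099 gap 37.989312133467756 [494.1  92.5  34.1] F [-2.3 -0.7  7.5] T [-0.15  0.51  0.37] [ 0.33  0.54 -0.76  2.06  0.54  0.75 -0.06]
```

{"method": "carry_out", "body": {"moves": "0.01 0 0 0 0 0 1; 0.02 0 0 0.0002 0 0 1; 0.03 0 0 0.0003 0 0 1"}}

```text
time: 17.15
ee_pos: [494.1, 92.5, 34.0]
eef_rot: [0.354, 0.612, -0.355, 0.612]
ft_force: [-2.7, -0.6, 8.1]
finger_gap: 37.7
```

```bash
python3 st.py
```

```text
yaw 29.82278098279547 gap 37.67955859190396 [494.1  92.5  34. ] F [-2.7 -0.6  8.1] T [-0.14  0.55  0.39] [ 0.29  0.52 -0.71  2.06  0.51  0.74 -0.22]
```

{"method": "carry_out", "body": {"moves": "0.01 0 0 0 0 0 1; 0.02 0 0 0.0002 0 0 1; 0.03 0 0 0.0003 0 0 1"}}

```text
time: 17.45
ee_pos: [494.1, 92.5, 33.9]
eef_rot: [0.41, 0.575, -0.411, 0.576]
ft_force: [-1.8, -1.2, 8.2]
finger_gap: 37.5
```

```bash
python3 st.py
```

```text
yaw 19.02334661055663 gap 37.543215229066774 [494.1  92.5  33.9] F [-1.8 -1.2  8.2] T [-0.11  0.53  0.35] [ 0.26  0.51 -0.67  2.06  0.47  0.72 -0.38]
```

{"method": "carry_out", "body": {"moves": "0.01 0 0 0 0 0 1; 0.02 0 0 0.0002 0 0 1; 0.03 0 0 0.0003 0 0 1"}}

```text
time: 17.75
ee_pos: [494.2, 92.5, 33.8]
eef_rot: [0.463, 0.534, -0.463, 0.535]
ft_force: [-1.3, -0.4, 8.7]
finger_gap: 37.9
```

```bash
python3 st.py
```

```text
yaw 8.223698840515409 gap 37.91587933148928 [494.2  92.5  33.8] F [-1.3 -0.4  8.7] T [-0.08  0.53  0.3 ] [ 0.22  0.5  -0.62  2.06  0.44  0.71 -0.53]
```

{"method": "carry_out", "body": {"moves": "0.01 0 0 0 0 0 1; 0.02 0 0 0.0002 0 0 1; 0.03 0 0 0.0003 0 0 1"}}

```text
time: 18.05
ee_pos: [494.3, 92.6, 33.8]
eef_rot: [0.511, 0.489, -0.511, 0.489]
ft_force: [-2.1, -1.3, 8.6]
finger_gap: 37.7
```

```bash
python3 st.py
```

```text
yaw -2.504142831949592 gap 37.701118974883826 [494.3  92.6  33.8] F [-2.1 -1.3  8.6] T [-0.07  0.45  0.36] [ 0.19  0.48 -0.57  2.07  0.4   0.7  -0.69]
```

{"method": "carry_out", "body": {"moves": "0.01 0 0 0 0 0 1; 0.02 0 0 0.0002 0 0 1"}}

```text
time: 18.25
ee_pos: [494.6, 94.2, 33.8]
eef_rot: [0.541, 0.457, -0.539, 0.457]
ft_force: [-1.1, 2.1, 5.8]
finger_gap: 37.6
```

```bash
python3 st.py
```

```text
yaw -9.49063260703213 gap 37.61700372477101 [494.6  94.2  33.8] F [-1.1  2.1  5.8] T [0.3  0.14 1.55] [ 0.16  0.48 -0.54  2.07  0.38  0.69 -0.79]
```

{"method": "carry_out", "body": {"moves": "0.01 0 0 0 0 0 1; 0.02 0 0 0.0002 0 0 1"}}

```text
time: 18.45
ee_pos: [495.6, 96.3, 33.8]
eef_rot: [0.569, 0.423, -0.564, 0.423]
ft_force: [0.4, 6.3, 3.3]
finger_gap: 37.7
```

```bash
python3 st.py
```

```text
yaw -16.566273479458065 gap 37.663794914626955 [495.6  96.3  33.8] F [0.4 6.3 3.3] T [ 1.66 -0.33  1.68] [ 0.14  0.47 -0.51  2.07  0.36  0.68 -0.9 ]
```

Torque rose from 0.35 to about 1.6 N m at yaw -5 to -9, after about 157° of turning, so the nut has bottomed and the pads have begun to slip. I'll save a wrist picture here as the mark's reference, then back off.

```bash
python3 - <<'E'
from h import *
import cv2
for k in range(2): im=cams.get_image("wrist")
cv2.imwrite("pics/bot.png",im[:,:,::-1]);i=cams.camera_info("wrist");np.savez("bot.npz",R=i["R"],t=i["t"],K=i["K"])
E
python3 st.py
```

```text
yaw -16.659240404806265 gap 38.03643276349503 [495.8  97.   33.9] F [1.4 7.3 1.3] T [ 1.63 -0.24  0.46] [ 0.14  0.47 -0.51  2.07  0.36  0.68 -0.9 ]
```

{"method": "carry_out", "body": {"moves": "-0.01 0 0 0 0 0 1; -0.02 0 0 0 0 0 1; -0.02 0 0 0 0 0 1"}}

```text
time: 18.85
ee_pos: [495.2, 97.2, 33.9]
eef_rot: [0.543, 0.458, -0.537, 0.456]
ft_force: [0.1, 8.4, 3.7]
finger_gap: 37.4
```

```bash
python3 st.py
```

```text
yaw -9.569685997706676 gap 37.40930552328081 [495.2  97.2  33.9] F [0.1 8.4 3.7] T [ 1.71  0.12 -0.08] [ 0.16  0.48 -0.54  2.07  0.38  0.69 -0.79]
```

{"method": "carry_out", "body": {"moves": "0 0 0 0 0 0 -0.3; 0 0 0 0 0 0 -0.3; 0 0 0 0 0 0 -0.3; 0 0 0 0 0 0 -0.3"}}

```text
time: 19.25
ee_pos: [493.8, 91.5, 32.6]
eef_rot: [-0.541, -0.455, 0.542, -0.455]
ft_force: [0.7, -0.1, -0.2]
finger_gap: 55.7
```

```bash
python3 st.py; python3 - <<'E'
from h import *
import cv2
im=cams.get_image("wrist");cv2.imwrite("pics/bot2.png",im[:,:,::-1]);i=cams.camera_info("wrist");np.savez("bot2.npz",R=i["R"],t=i["t"],K=i["K"])
a=cv2.imread("pics/bot.png");t=cams.get_image("top")[:,:,::-1]
A=lambda m:cv2.resize(m[200:340,206:366],(400,350),interpolation=cv2.INTER_CUBIC)
T=cv2.resize(t[170:260,198:301],(400,350),interpolation=cv2.INTER_CUBIC);b=cv2.imread("pics/bot2.png")
S=cv2.resize(cams.get_image("scene")[170:258,220:320,::-1],(400,350))
cv2.imwrite("pics/c1.png",cv2.resize(np.vstack([np.hstack([A(a),A(b)]),np.hstack([T,S])]),(686,600)))
E
```

```text
yaw -9.912853361270768 gap 55.7086078255151 [493.8  91.5  32.6] F [ 0.7 -0.1 -0.2] T [ 0.01 -0.03  0.04] [ 0.16  0.48 -0.54  2.07  0.38  0.69 -0.8 ]
```

View pics/c1.png

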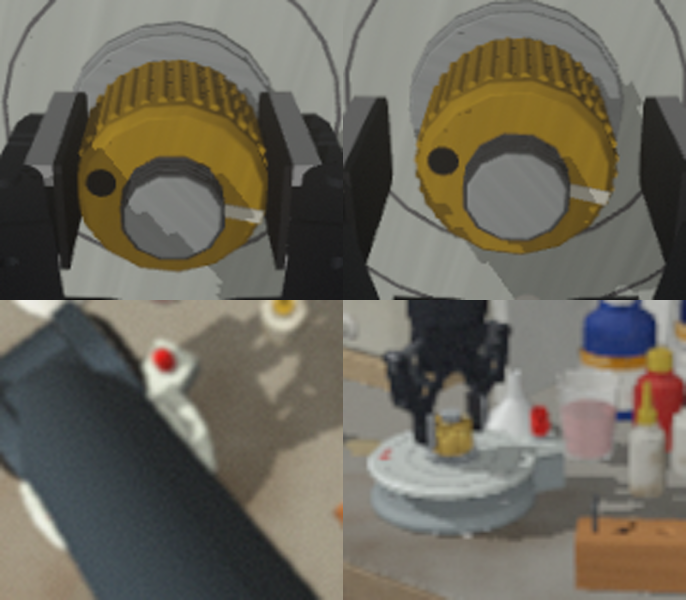

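```bash
cat > mk.py <<'E'
from h import *
def fray(i,u,v,z):
    K,R,t=i["K"],i["R"],i["t"];q=np.array([(u-K[0,2])/K[0,0],(v-K[1,2])/K[1,1]]);th=np.hypot(*q);d=R.T@np.r_[q/th*np.sin(th),np.cos(th)];c=-R.T@t;return c+d*(z-c[2])/d[2]
def fproj(i,X):
    c=i["R"]@np.array(X)+i["t"];r=np.hypot(c[0],c[1]);th=np.arctan2(r,c[2]);K=i["K"];return np.array([K[0,0]*th*c[0]/r+K[0,2],K[1,1]*th*c[1]/r+K[1,2]])
s=400/160*686/800
def ang(i,pts,z=84.):
    for x,y in pts:
        w=fray(i,x/s+206,y/s+200,z);d=w-[493.5,92,z];print(w.round(1),"r",np.hypot(*d[:2]).round(1),"ang",np.degrees(np.arctan2(d[1],d[0])).round(1))
E
python3 - <<'E'
from mk import *
b=np.load("bot.npz");b2=np.load("bot2.npz")
print("ctr",(fproj(b,[493.5,92,84])-[206,200])*s,(fproj(b2,[493.5,92,84])-[206,200])*s)
ang(b,[(228,210),(262,217)]);print();ang(b2,[(570-343,187),(608-343,199)])
E
```

```text
ctr [166.82409236 198.22251003] [167.39265137 177.25285348]
[504.4  85.7  84. ] r 12.6 ang -30.0
[510.6  81.9  84. ] r 19.8 ang -30.6

[504.6  87.8  84. ] r 11.8 ang -21.0
[511.6  83.5  84. ] r 20.0 ang -25.1
```

The mark stood at about -30° world when bottomed and is near -23° now, since the first 7° of reverse carried the nut along. The goal is about 60°. I'll regrip on centre and turn about 83° counterclockwise.

{"method": "carry_out", "body": {"moves": "0 0 0 0 0 0 1; 0 0 0 0 0 0 1; 0 0 0 0 0 0 1; 0 0 0 0 0 0 1; 0 0 0 0 0 0 1", "squeeze": 80}}

```text
time: 19.9
ee_pos: [494.1, 92.0, 33.2]
eef_rot: [0.541, 0.455, -0.541, 0.455]
ft_force: [-0.9, -0.1, 5.7]
finger_gap: 37.7
```

{"method": "carry_out", "body": {"moves": "-0.02 0 0 0 0 0 1; -0.04 0 0 -0.0004 0 0 1; -0.06 0 0 -0.0006 0 0 1; -0.08 0 0 -0.0008 0 0 1; -0.1 0 0 -0.001 0 0 1; -0.12 0 0 -0.0012 0 0 1; -0.14 0 0 -0.0014 0 0 1; -0.16 0 0 -0.0016 0 0 1; -0.18 0 0 -0.0018 0 0 1; -0.2 0 0 -0.002 0 0 1; -0.2 0 0 -0.002 0 0 1"}}

```text
time: 21.0
ee_pos: [494.5, 92.2, 33.8]
eef_rot: [0.17, 0.686, -0.17, 0.687]
ft_force: [-0.9, -1.1, 5.2]
finger_gap: 37.6
```

```bash
python3 st.py; python3 - <<'E'
from h import *
import cv2
im=cams.get_image("wrist")
i=cams.camera_info("wrist");np.savez("mid.npz",R=i["R"],t=i["t"],K=i["K"]);cv2.imwrite("pics/mid.png",im[:,:,::-1])
# bright, unsaturated pixels on the nut's top ring = white mark
from mk import fray
h=cv2.cvtColor(im,cv2.COLOR_RGB2HSV)
for f in("bot2","mid"):
    m=cv2.cvtColor(cv2.imread(f"pics/{f}.png"),cv2.COLOR_BGR2HSV);b=np.load(f+".npz");out=[]
    for v in range(200,340):
        for u in range(206,366):
            w=fray(b,u,v,84.5)-[493.5,92,84.5];r=np.hypot(*w[:2])
            if 13<r<18: out.append((np.degrees(np.arctan2(w[1],w[0])),m[v,u,1],m[v,u,2]))
    o=np.array(out);k=(o[:,1]<90)&(o[:,2]>110);print(f,k.sum(),np.histogram(o[k,0],bins=np.arange(-180,181,15))[0],np.median(o[k,0]) if k.any() else 0)
E
```

```text
yaw 62.17445141140017 gap 37.63363219446275 [494.5  92.2  33.8] F [-0.9 -1.1  5.2] T [-0.15  0.14  0.08] [ 0.39  0.57 -0.85  2.05  0.61  0.78  0.25]
bot2 151 [ 6 16  7 11  6 10 13  8  0  0 72  0  0  0  0  0  0  0  0  0  0  0  0  2] -64.78283403710448
mid 166 [ 0  0  0  0  0  0  0  0 11 23 29 24  9  0 46 24  0  0  0  0  0  0  0  0] -2.6459892000819067
```

```bash
cat > mark.py <<'E'
import cv2,sys
from mk import *
for f,lo,hi in eval(sys.argv[1]):
    m=cv2.cvtColor(cv2.imread(f"pics/{f}.png"),cv2.COLOR_BGR2HSV);b=np.load(f+".npz");out=[]
    for v in range(200,340):
        for u in range(206,366):
            w=fray(b,u,v,84.5)-[493.5,92,84.5];r=np.hypot(*w[:2]);a=np.degrees(np.arctan2(w[1],w[0]))
            if 13<r<18 and lo<a<hi and m[v,u,1]<90 and m[v,u,2]>110: out.append(a)
    print(f,len(out),np.percentile(out,[5,50,95]).round(1))
E
python3 mark.py '[("bot",-45,-10),("bot2",-45,-10),("mid",25,75)]'
```

```text
bot 65 [-34.4 -29.6 -25.1]
bot2 72 [-28.3 -23.3 -18.3]
mid 70 [38.  43.1 47.9]
```

{"method": "carry_out", "body": {"moves": "-0.015 0 0 0 0 0 1; -0.03 0 0 -0.0003 0 0 1; -0.045 0 0 -0.0005 0 0 1; -0.05 0 0 -0.0006 0 0 1; -0.05 0 0 -0.0006 0 0 1; -0.05 0 0 -0.0006 0 0 1; -0.05 0 0 -0.0006 0 0 1"}}

```text
time: 21.75
ee_pos: [494.6, 92.3, 34.0]
eef_rot: [0.061, 0.704, -0.061, 0.705]
ft_force: [-0.9, -0.5, 5.4]
finger_gap: 37.5
```

```bash
python3 st.py; python3 - <<'E'
from h import *
import cv2
im=cams.get_image("wrist")
i=cams.camera_info("wrist");np.savez("end.npz",R=i["R"],t=i["t"],K=i["K"]);cv2.imwrite("pics/end.png",im[:,:,::-1])
S=cams.get_image("scene")[170:258,220:320,::-1]
cv2.imwrite("pics/fin.png",np.hstack([cv2.resize(im[160:340,206:366,::-1],(350,394)),cv2.resize(S,(448,394),interpolation=cv2.INTER_CUBIC)]))
E
python3 mark.py '[("end",35,95)]'
```

```text
yaw 80.04607877451028 gap 37.5396846749498 [494.6  92.3  34. ] F [-0.9 -0.5  5.4] T [-0.08  0.03 -0.13] [ 0.44  0.6  -0.92  2.05  0.67  0.82  0.51]
end 71 [54.7 59.9 64.8]
```

View pics/fin.png

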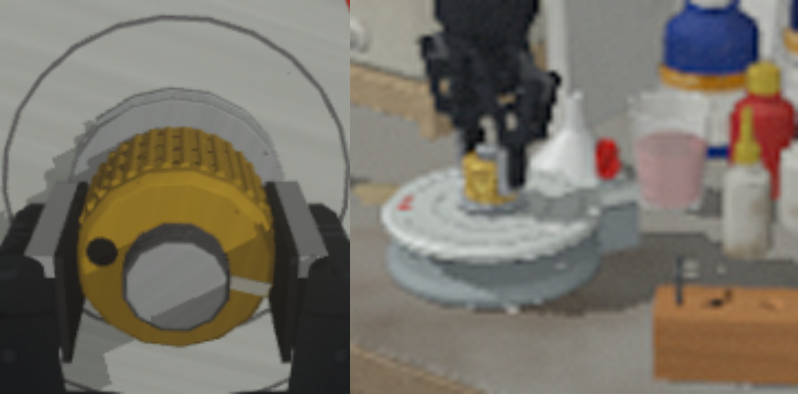

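The final view shows the white mark at (250,286), with the pads square on the nut and the red pin still in the tab. The mark is 89.5° from where it was when bottomed.

```bash
python3 -c "
from bench import env
print(env.hand_in())"
```

```text
the job is handed in; nothing more can be done
None
```

The turntable is locked and the nut is backed off a quarter turn. I handed in at about 22 s of the 72 s, with the fingers still gripping the nut; the hand-in gave no verdict.

- **Pin:** It went into the lug until the collar met the tab at about 16 N, and I let go. The next scene picture put its top within a pixel of the home position. The final picture still showed it in the tab.
- **Nut:** I ran it down clockwise about 157°, until the torque jumped from 0.35 to about 1.6 N m. I then backed it off, and its white mark moved from -29.6° to 59.9°. That is 89.5° (1.56 rad), with a few degrees of uncertainty. The grip is set to 80 N and reads a 37.5 mm opening.

What went wrong or disagreed:
- **Missed grasp:** The first grasp of the pin closed above it. The pictures put the fingertips about 25 mm short of the reported TCP, so I worked to that offset from then on.
- **Slip at the stop:** The pads crept about 5 mm on the nut when it bottomed. I opened, recentred and regripped before the main back-off.
- **Grip openings:** These read about 2 mm under nominal, 15 mm on the 17 mm grip and 37.6 mm on the 40 mm nut.
- **Not checked:** I did not measure the platter angle. It looked unmoved in the scene picture.

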